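Roll the turned bar onto the green band

TASK

On the locksmith's bench, roll the loose metal bar along the rubber mat by pushing along its top with your fingertips, without dragging or lifting it, until it comes to rest on the green band, lying along the band. Touch it only on its top, never from the side; do not let it come onto the red band or run off the end of the mat, leave everything else on the bench where it is, and take your hand away at the end.

Things in the scene. Friction and masses are not known exactly. Their poses are not given: they have to be found in the camera images.
- bar: Loose turned aluminium cylinder, 40 mm diameter, 120 mm long, about 0.4 kg, lying on the mat. Origin at its centre on its axis, 24 mm above the bench (top at 44 mm). x runs along the cylinder, about square to the rolling direction; y and z turn as it rolls. It rolls half as far as a fingertip that drags its top, and soon stops by itself: let go at 50 mm/s it coasts 2 to 4 mm.
- witness_line (a point): Middle of the pink-red line drawn along the bar, on its surface, 20 mm from the axis. It lies on top at the start, and turns underneath as the bar rolls.
- mat: Dark rubber mat, fixed, 170 mm along its x, 300 mm along its y, 4 mm thick. Origin at the centre of its underside, at bench height. The bar rolls along the mat's y axis, either way.
- green_band: Green painted band on the mat, flat, 24 mm wide along its y (the rolling direction), 160 mm long along its x. Origin at its centre, at the mat's top face, 4 mm above the bench. Its axes are parallel to the mat's. It lies near one end of the mat, 73 to 112 mm from the bar's start; which end varies.
- red_band: Red painted band, the same as the green one, near the other end of the mat. The bar must not come onto it.
- padlock: Brass padlock standing upright with its steel shackle on top, 30 x 50 x 74 mm high, loose; leave it alone. Origin at its underside.
- plug: Small steel lock plug standing on its flange, 30 mm diameter, 34 mm high, loose; leave it alone. Origin at its underside.
- pin_jar: Small glass pin jar with a dark green cap, 44 mm diameter, 50 mm high, loose; leave it alone. Origin at its underside.
- key: Brass key lying flat, about 63 mm long, 4 mm thick, loose; leave it alone. Origin at its underside.
- screwdriver: Screwdriver with a red handle lying flat, 160 mm long, loose; leave it alone. Origin at its underside.
- oil_bottle: White oil bottle with a yellow label and a red cap, 48 mm diameter, 100 mm high, loose; leave it alone. Origin at its underside.
- pin_cup: White plastic pin cup, 60 mm diameter, 35 mm high, loose; leave it alone. Origin at its underside.
Not all that is in view belongs to the job. What is shaped like the bar but turquoise is not meant.

How it is judged:
By the outcome, as a careful person would: the job done as asked, in the order asked, and still so for the second after the job is handed in, with the robot touching nothing.
It also fails if it takes over 45 s, if anything falls off the work surface, if the arm or the gripper's body presses on something with over 40 N, if the wrist force passes 120 N, or if a joint passes its speed limit or range.

ROBOT

A 6-joint arm with a two-finger parallel gripper is mounted at the origin on the work surface. World frame = base frame: x ahead of the robot, y to its left, z up, the work surface at z = 0. Lengths are in mm, angles in rad, forces in N, time in s.
With the tool pointing down it reaches from about 275 to 1000 mm from the base axis. Payload 8.4 kg.
Tool frame: the origin (TCP) lies between the finger pads; the fingertips stand r.finger_overhang ahead of it and the grasp point (between the pads) is the TCP (r.finger_overhang is the distance from the TCP to the fingertips, in mm); z points along the fingers, y is the line along which they close (so a half turn about z gives the same grasp; the last joint's range is limited). The gripper opens to 85 mm and grips with 20 to 120 N. Pads are 22 mm wide; open, the fingers measure 114 mm over their backs; the gripper's body (76 mm by 85 mm) begins 54 mm behind the grasp point. The pads swing forward as they close: fully open they stand 13 mm farther back than shut.
Start: joints at [-1.244, 0.353, 1.633, -0, 1.155, -0.002], TCP at [201.816, -591.522, 250.281] pointing down, gripper open.
Joint ranges: [-2.63, 2.63], [-0.92, 2.1], [0.06, 2.66], [-1.3, 4.44], [0, 2.69], [-3.02, 3.02]. Speed limits (rad/s): [2.22, 2.22, 2.79, 3.14, 3.14, 3.14].

INTERFACE

Orientations are given as [roll, pitch, yaw] about the fixed x, y, z axes, in that order (R = Rz(yaw) Ry(pitch) Rx(roll)).
In Python, from rig import r, cams, sign_off gives the robot as it stands.
- The arm moves only by the shell command python3 -m crank 'ROWS' [FORCE]. ROWS is JSON, a list of rows, each a list of 7 numbers: the shift along the tool's x, y, z in m, then the turn, a rotation vector about the tool's x, y, z in rad, then the closure, from 0 (fully open) to 1 (shut). In form: [[dx, dy, dz, ax, ay, az, gripper], ...]. A call has 1 to 5 rows; each row is the pose to reach, as a shift and turn from the pose commanded when the call began, along the tool's axes at that moment; what a row does not reach only later rows make up. A row lasts 1/10 s, in which the tool goes at most 50 mm and 8.59 degrees, less where a joint would pass 70% of its speed; a pose out of reach is approached as far as the arm can. A call with a gripper value outside its range is refused whole. The fingers move at their own pace and stop on an object; FORCE is the grip in N (left out, the last holds). Time passes only in rows, so rows that repeat a pose let the fingers close. It gives the time, the measured TCP pose, the force, the opening and the grip force at its end, in the units of the state.
- r.sense(): the state, without advancing time (a new reading comes with each control period).
- cams.grab_frame(name): name is "scene" or "top" or "wrist"; returns a dict with "image" (420x560x3 uint8, red, green, blue), "fx", "fy", "cx", "cy" (pixels), "D" ([k1, k2, p1, p2, k3] as OpenCV has them; the pictures are not rectified), "position" and "orientation" of the camera in the world. Camera axes: x right, y down, z forward; pixel columns grow to the right and rows downward; lengths in mm; the calibration is good to about 2 mm. A picture is of the moment at which its call begins. There is no depth.
- sign_off(): hands the job in; it is judged then, once.
The state is a dict: "clock": time; "qpos": joint angles; "qvel": joint speeds; "joint_efforts": joint torques, N m; "eef_pos": TCP position; "tcp_rot": TCP orientation; "contact_force": force on the tool from outside, world axes, zero at the start; "wrist_torque": the same for the moment, N m; "opening": opening from 0.0 (shut) to 1.0 (fully open); "grasp_force": force on a finger pad.
Only numpy, scipy, OpenCV 4.12 (cv2) and the standard library are available. Lean on these libraries where they do the work, as an engineer would, in place of code of your own. Each camera call takes 0.05 s, during which the arm holds its last target. There are 200 camera calls.

## Working session

There is one attempt and no reset: what is moved stays moved. The work goes in short steps, Python scripts to look and compute and a shell command to move; the robot and the scene stay as the last step left them, time stands still between calls to the robot, and variables do not carry over. Pictures are saved under pics/ and viewed, at most 10 in all, crops included, and the job is handed in when it is done.

```bash
mkdir -p pics; ls
cat > h.py <<'E'
import numpy as np, cv2
from scipy.spatial.transform import Rotation as R
from rig import r, cams, sign_off
def rays(f,px):
    K=np.array([[f['fx'],0,f['cx']],[0,f['fy'],f['cy']],[0,0,1.]])
    u=cv2.undistortPoints(np.float64(px).reshape(-1,1,2),K,np.float64(f['D'])).reshape(-1,2)
    o=np.array(f['orientation'],float)
    M=o if o.shape==(3,3) else R.from_euler('xyz',o).as_matrix()
    return np.c_[u,np.ones(len(u))]@M.T
def plane(f,px,z):
    d=rays(f,px);p=np.array(f['position'],float)
    return p+d*((z-p[2])/d[:,2])[:,None]
E
python3 - <<'E'
from h import *
for n in ("scene","top"):
    f=cams.grab_frame(n); cv2.imwrite(f'pics/{n}0.png',f['image'][:,:,::-1]); print(n,f['position'],f['orientation'])
print(r.sense(), r.finger_overhang)
E
```

```text
pics
scene [1327.94949843 -272.31674967  721.81594882] [-2.22414262  0.0154212   1.19926836]
top [418.9106698    3.50926177 742.87859495] [-2.99660566e+00  7.29576225e-04 -1.59739200e+00]
{'clock': 0.1, 'qpos': array([-1.24436607e+00,  3.53597497e-01,  1.63404673e+00, -4.57261529e-06,
        1.15523048e+00, -2.39958820e-03]), 'qvel': array([ 0.00276403, -0.00094906, -0.00102716,  0.00159679, -0.0003523 ,
        0.00166568]), 'joint_efforts': array([-4.33656778e-04, -6.06356978e+01, -3.42821968e+01,  6.65213975e-05,
        3.77320233e-03, -2.33402938e-05]), 'eef_pos': array([ 201.70334277, -591.12794807,  249.63070798]), 'tcp_rot': array([-3.14031060e+00,  1.10466375e-06,  3.28831698e-01]), 'contact_force': array([-0.11450474, -0.39992848,  0.60760914]), 'wrist_torque': array([-0.03595787,  0.01262661, -0.08103102]), 'grasp_force': 0.0, 'opening': 0.9985938789668926} 19.0
```

View pics/top0.png

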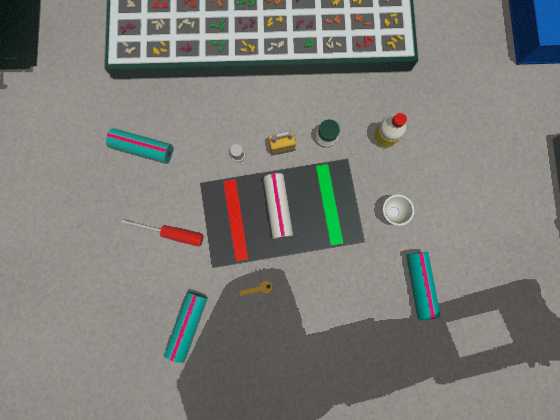

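View pics/scene0.png

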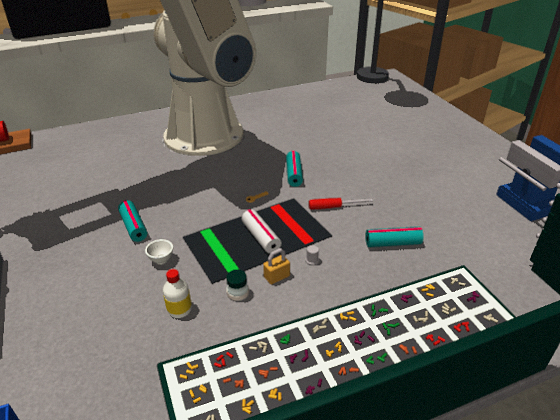

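The top view shows the silver bar with its pink line on the mat at (278,205), green band at (330,205), red band at (236,220). In the scene view the bar is at (261,230) and green at (220,250). Things that could be mistaken for the bar are the turquoise cylinders at top-view (140,145), (186,327) and (424,285). I choose the silver one at (278,205).

```bash
cat >> h.py <<'E'
def blob(f,kind,box=None):
    im=f['image'].astype(int); hsv=cv2.cvtColor(f['image'],cv2.COLOR_RGB2HSV).astype(int); H,S,V=hsv[...,0],hsv[...,1],hsv[...,2]
    m={'green':(H>50)&(H<75)&(S>180)&(V>100),'red':((H<6)|(H>176))&(S>200)&(V>120),
       'pink':(H>160)&(H<176)&(S>120)&(V>100),
       'bar':((S<60)&(V>120))|((H>160)&(H<176)&(S>60)&(V>100))}[kind].astype(np.uint8)
    if box is not None:
        k=np.zeros_like(m); x0,y0,x1,y1=box; k[y0:y1,x0:x1]=1; m=m*k
    c=max(cv2.findContours(m,cv2.RETR_EXTERNAL,cv2.CHAIN_APPROX_NONE)[0],key=cv2.contourArea)
    return c
def rect(f,c,z):
    P=plane(f,c.reshape(-1,2),z)
    (cx,cy),(w,h),a=cv2.minAreaRect(np.float32(P[:,:2])); 
    b=cv2.boxPoints(((cx,cy),(w,h),a)); e=[b[1]-b[0],b[2]-b[1]]; l=max(e,key=np.linalg.norm)
    if l[0]<0:l=-l
    return np.round([cx,cy,w,h,np.degrees(np.arctan2(l[1],l[0]))],1)
E
python3 - <<'E'
from h import *
f=cams.grab_frame('top')
box=(215,170,345,255)
print('green',rect(f,blob(f,'green',(205,155,360,260)),4)); print('red',rect(f,blob(f,'red',(205,155,255,265)),4))
print('pink',rect(f,blob(f,'pink',(255,165,300,245)),44)); print('bar',rect(f,blob(f,'bar',(255,165,300,245)),24))
for n,p,z in [('padlock',(283,142),37),('padtop',(280,130),74),('jar',(329,130),50),('plug',(237,152),34),('oil',(399,119),100),('cup',(398,210),35),('key',(266,287),4),('matc',[(201,183),(350,160),(363,242),(213,266)],4)]: print(n,plane(f,[p],z).round()[...,:2].tolist())
cv2.imwrite('pics/crop.png',cv2.resize(f['image'][150:270,190:375,::-1],None,fx=4,fy=4))
E
```

```text
green [ 537.8 -106.7  159.7   24.2    8.1]
red [511.4  78.3 158.8  22.8   8.1]
pink [531.8  -5.  118.6   6.8   7.2]
bar [535.5  -5.2 124.9  38.3   7.1]
padlock [[655.0, -19.0]]
padtop [[665.0, -13.0]]
jar [[672.0, -107.0]]
plug [[638.0, 70.0]]
oil [[670.0, -224.0]]
cup [[517.0, -231.0]]
key [[379.0, 21.0]]
matc [[586.0, 146.0], [625.0, -153.0], [460.0, -169.0], [422.0, 122.0]]
```

View pics/crop.png

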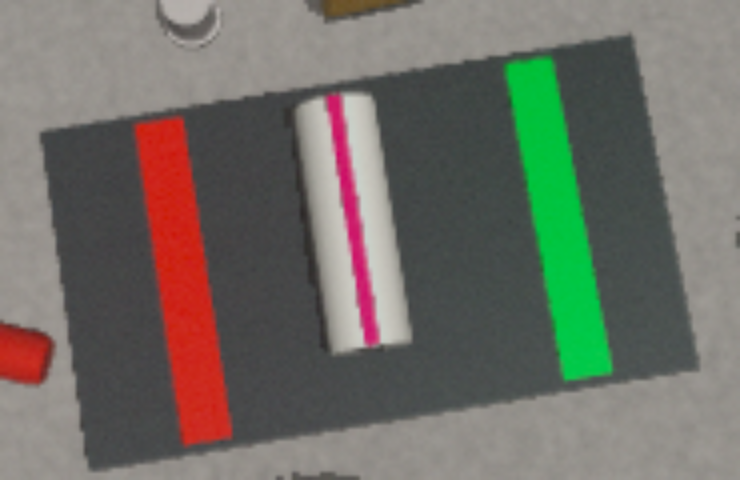

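The crop confirms the choice: an untouched silver bar with its pink line on top (about (352,220) in the crop), nearly parallel to the bands, green to its right. I'll go over it with the fingers shut and roll it in short strokes, since the fingertip gains on the bar.

```bash
cat > go.py <<'E'
import sys
from h import *
x,y,z,yaw=map(float,sys.argv[1:5]); s=r.sense()
M=R.from_euler('xyz',s['tcp_rot']); T=R.from_euler('xyz',[np.pi,0,np.radians(yaw)])
print(np.round(M.inv().apply(np.array([x,y,z])-s['eef_pos'])/1000,4),np.round((M.inv()*T).as_rotvec(),4))
E
python3 go.py 531 3 110 97.3
```

```text
[ 0.5035 -0.4559  0.1402] [-9.0000e-04 -8.0000e-04 -1.3695e+00]
```

```bash
python3 -m crank '[[0.05,-0.045,0.005,0,0,-0.137,1],[0.1,-0.09,0.01,0,0,-0.274,1],[0.15,-0.135,0.015,0,0,-0.411,1],[0.2,-0.18,0.02,0,0,-0.548,1],[0.25,-0.225,0.03,0,0,-0.685,1]]'; python3 go.py 531 3 110 97.3
```

```text
clock: 0.65
eef_pos: [323.8, -372.2, 229.9]
tcp_rot: [3.141, -0.0, 1.019]
contact_force: [2.0, -0.8, 0.6]
opening: 0.141
grasp_force: 0.0
[ 0.4282 -0.0204  0.1199] [ 4.000e-04  1.000e-04 -6.793e-01]
```

```bash
python3 -m crank '[[0.047,-0.002,0.012,0,0,-0.13,1],[0.094,-0.004,0.024,0,0,-0.26,1],[0.141,-0.006,0.036,0,0,-0.39,1],[0.188,-0.008,0.048,0,0,-0.52,1],[0.235,-0.01,0.06,0,0,-0.65,1]]'; python3 go.py 531 3 110 97.3
```

```text
clock: 1.15
eef_pos: [439.6, -167.4, 169.6]
tcp_rot: [3.141, 0.0, 1.669]
contact_force: [-0.1, -0.5, -0.2]
opening: 0.002
grasp_force: 0.0
[0.1606 0.1077 0.0596] [ 0.0003  0.0002 -0.0291]
```

```bash
python3 -m crank '[[0.235,-0.01,0.06,0,0,-0.65,1]]' >/dev/null 2>&1 <<< '' & true; sleep 0; wait; true
```

```text
(no output)
```

That second command was a stray row I shouldn't have sent: up to 50 mm further along the same line, still well above everything. I'll check where the arm is now.

```bash
python3 -c "
from rig import r;s=r.sense();print(s['clock'],s['eef_pos'],s['tcp_rot'],s['contact_force'])"; python3 go.py 531 3 110 97.3
```

```text
1.25 [ 435.99629935 -120.0464713   157.71222946] [3.13796068e+00 1.84324921e-03 1.81947245e+00] [ 0.18939184  0.69256617 -0.67824713]
[0.096  0.1222 0.048 ] [0.0037 0.0016 0.1213]
```

```bash
python3 -m crank '[[0.026,0.033,0.013,0,0,0.04,1],[0.052,0.066,0.026,0,0,0.08,1],[0.078,0.1,0.039,0,0,0.12,1],[0.096,0.122,0.048,0.002,0.001,0.12,1],[0.096,0.122,0.048,0.002,0.001,0.12,1]]'; python3 go.py 531 3 68 97.3
```

```text
clock: 1.75
eef_pos: [529.3, 3.9, 108.4]
tcp_rot: [-3.139, -0.001, 1.697]
contact_force: [0.0, -0.2, 0.2]
opening: -0.002
grasp_force: 0.0
[-0.0011  0.0017  0.0404] [-0.0023 -0.0014 -0.0015]
```

```bash
python3 -m crank '[[-0.001,0.001,0.02,-0.002,-0.001,0,1],[-0.001,0.002,0.036,-0.002,-0.001,0,1],[-0.001,0.002,0.041,-0.002,-0.001,0,1],[-0.001,0.002,0.042,-0.002,-0.001,0,1],[-0.001,0.002,0.042,-0.002,-0.001,0,1]]'; python3 go.py 531 3 63 97.3;  python3 - <<'E'
from h import *
f=cams.grab_frame('wrist'); cv2.imwrite('pics/w1.png',f['image'][:,:,::-1])
E
```

```text
clock: 2.25
eef_pos: [529.8, 0.2, 68.0]
tcp_rot: [3.141, 0.0, 1.693]
contact_force: [0.3, -1.2, -0.5]
opening: 0.001
grasp_force: 0.0
[0.0026 0.0016 0.005 ] [ 0.0001  0.0002 -0.0048]
```

View pics/w1.png

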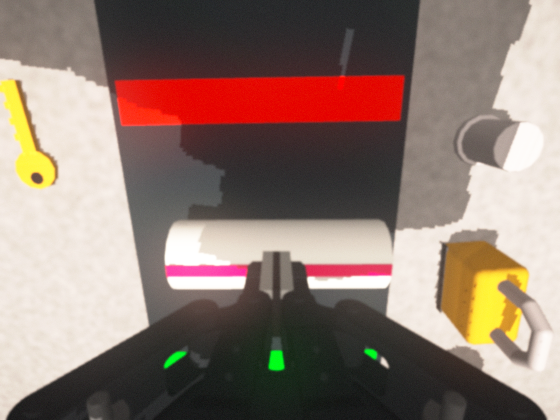

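The fingertips stand over the bar's middle, at about (275,258), with the pink line at row 270, and the bar is clear of everything. Next I lower them to contact.

```bash
python3 -m crank '[[0.003,0.001,0.003,0,0,0,1],[0.003,0.001,0.004,0,0,0,1],[0.003,0.001,0.004,0,0,0,1]]';python3 -m crank '[[0,0,0.0005,0,0,0,1],[0,0,0.001,0,0,0,1]]'
```

```text
clock: 2.6
eef_pos: [530.5, 3.8, 63.7]
tcp_rot: [3.141, 0.0, 1.694]
contact_force: [-0.9, 0.3, -0.3]
opening: 0.005
grasp_force: 0.0
clock: 2.8
eef_pos: [530.6, 3.7, 62.8]
tcp_rot: [3.141, 0.0, 1.694]
contact_force: [-1.2, -0.0, 8.5]
opening: 0.003
grasp_force: 4.0
```

```bash
python3 -m crank '[[-0.004,0,0.0003,0,0,0,1],[-0.012,0,0.0003,0,0,0,1],[-0.02,0,0.0003,0,0,0,1],[-0.027,0,0.0003,0,0,0,1],[-0.03,0,0.0003,0,0,0,1]]'
python3 - <<'E'
from h import *
f=cams.grab_frame('top'); print(r.sense()['contact_force'],r.sense()['eef_pos'])
c=blob(f,'bar',(255,165,350,250)); print(rect(f,c,24)); 
try: print(rect(f,blob(f,'pink',(255,165,350,245)),40))
except Exception as e: print(e)
cv2.imwrite('pics/t1.png',cv2.resize(f['image'][150:270,190:375,::-1],None,fx=3,fy=3))
E
```

```text
clock: 3.3
eef_pos: [534.4, -26.6, 62.9]
tcp_rot: [3.141, 0.0, 1.693]
contact_force: [-1.7, -0.1, 7.7]
opening: -0.003
grasp_force: 3.8
[-1.9885575  -0.51162233  8.09713661] [534.43306767 -26.84865521  62.87942059]
[569.4 -53.9 182.7  84.8  88.5]
max() iterable argument is empty
```

View pics/t1.png

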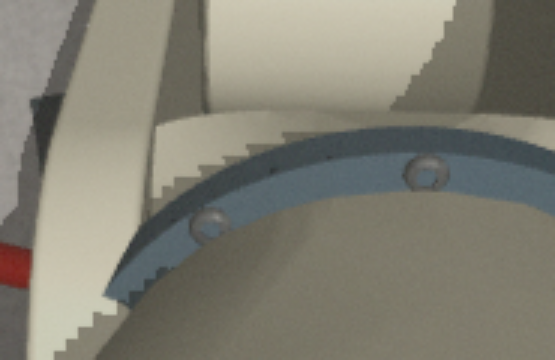

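The top view is blocked by the arm (only the arm shows), so I'll lift, step back and use the wrist camera.

```bash
python3 -m crank '[[0,0,-0.008,0,0,0,1],[0.014,0,-0.01,0,0,0,1],[0.014,0,-0.01,0,0,0,1]]'
cat > w.py <<'E'
from h import *
import sys
f=cams.grab_frame('wrist'); s=r.sense(); im=f['image']
hsv=cv2.cvtColor(im,cv2.COLOR_RGB2HSV)
# bar mask, then edge lines via far edge; print green/red band & bar extents as column profile
cv2.imwrite('pics/%s.png'%sys.argv[1],im[:,:,::-1])
print(s['eef_pos'].round(1),f['position'],f['orientation'])
E
python3 w.py w2
```

```text
clock: 3.65
eef_pos: [532.4, -10.8, 72.7]
tcp_rot: [3.141, -0.0, 1.694]
contact_force: [-0.1, 0.5, -0.2]
opening: -0.001
grasp_force: 0.0
[532.3 -11.1  72.5] [522.4434485   68.41772769 195.55949197] [ 2.82654340e+00 -2.22910379e-04  1.23747890e-01]
```

View pics/w2.png

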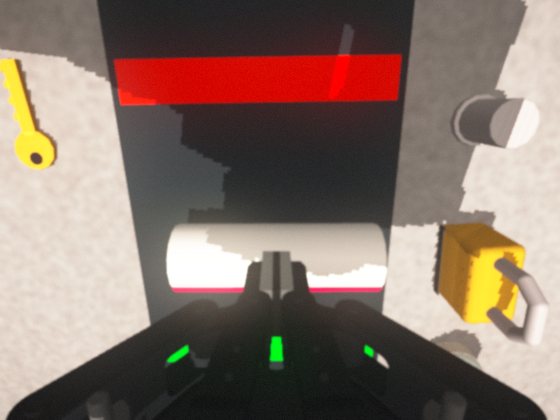

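The bar has rolled; its upper edge is at row 224 and the pink line has turned to row 290. I'll compute its axis from that tangent edge.

```bash
cat > w.py <<'E'
from h import *
import sys
f=cams.grab_frame('wrist'); s=r.sense(); g=cv2.cvtColor(f['image'],cv2.COLOR_RGB2GRAY).astype(float)
G=np.array([537.8,-106.7]); a=np.radians(8.1); d=np.array([np.sin(a),-np.cos(a)])
p0=np.array(f['position'],float); out=[]
for c in list(range(190,371,5)):
    col=g[110:285,c]; k=np.where(col>110)[0]
    if not len(k): continue
    i=k[0]; v=110+i-(col[i]-90)/max(col[i]-col[i-1],1)*0.5
    D=rays(f,[(c,v)])[0]; 
    # 2D (t along roll dir, z): axis at height 24, 20 from the ray, ahead of it
    dt,dz=D[:2]@d,D[2]; n=np.hypot(dt,dz)
    t=(p0[:2]-G)@d+dt*(24-p0[2])/dz+20*n/abs(dz)
    P=p0+D*((30-p0[2])/D[2]); out.append((c,P[:2]@np.array([np.cos(a),np.sin(a)]),t))
o=np.array(out); m=np.abs(o[:,2]-np.median(o[:,2]))<5; o=o[m]; q=np.polyfit(o[:,1],o[:,2],1)
tip=(s['eef_pos'][:2]-G)@d
print('n',len(o),'axis to green %.1f'%np.median(o[:,2]),'skew deg vs band %.2f'%np.degrees(np.arctan(q[0])),'tip %.1f'%tip,'tip-axis %.1f'%(tip-np.median(o[:,2])), 'z %.1f'%s['eef_pos'][2])
if len(sys.argv)>1: cv2.imwrite('pics/%s.png'%sys.argv[1],f['image'][:,:,::-1])
E
python3 w.py
```

```text
n 37 axis to green -87.3 skew deg vs band 1.15 tip -95.1 tip-axis -7.8 z 72.4
```

```bash
python3 -m crank '[[0,0,0.008,0,0,0,1],[0,0,0.01,0,0,0,1],[0,0,0.0102,0,0,0,1],[-0.006,0,0.0102,0,0,0,1],[-0.014,0,0.0102,0,0,0,1]]'; python3 -m crank '[[-0.008,0,0,0,0,0,1],[-0.014,0,0,0,0,0,1],[-0.018,0,0,0,0,0,1],[-0.018,0,0,0,0,0,1],[-0.018,0,-0.01,0,0,0,1]]';python3 -m crank '[[0.016,0,0,0,0,0,1],[0.016,0,0,0,0,0,1],[0.016,0,0,0,0,0,1]]'; python3 w.py
```

```text
clock: 4.25
eef_pos: [534.5, -26.2, 62.8]
tcp_rot: [3.141, 0.0, 1.694]
contact_force: [-3.5, -0.3, 17.3]
opening: -0.001
grasp_force: 8.6
clock: 4.75
eef_pos: [535.6, -44.2, 71.2]
tcp_rot: [-3.14, -0.0, 1.693]
contact_force: [-0.4, 0.1, 0.4]
opening: -0.005
grasp_force: 0.0
clock: 5.05
eef_pos: [534.0, -27.4, 71.7]
tcp_rot: [-3.141, -0.0, 1.695]
contact_force: [-0.4, -0.5, 0.4]
opening: -0.001
grasp_force: 0.0
n 37 axis to green -70.7 skew deg vs band 1.25 tip -78.8 tip-axis -8.2 z 71.7
```

```bash
python3 -m crank '[[0,0,0.007,0,0,0,1],[0,0,0.0095,0,0,0,1],[0,0,0.0095,0,0,0,1],[-0.006,0,0.0095,0,0,0,1],[-0.014,0,0.0095,0,0,0,1]]'; python3 -m crank '[[-0.008,0,0,0,0,0,1],[-0.014,0,0,0,0,0,1],[-0.018,0,0,0,0,0,1],[-0.018,0,0,0,0,0,1],[-0.018,0,-0.01,0,0,0,1]]'|grep -A3 clock;python3 -m crank '[[0.016,0,0,0,0,0,1],[0.016,0,0,0,0,0,1],[0.016,0,0,0,0,0,1]]'|grep -A3 clock; python3 w.py
```

```text
clock: 5.6
eef_pos: [536.1, -42.1, 62.9]
tcp_rot: [-3.141, 0.0, 1.694]
contact_force: [-2.8, -1.0, 10.6]
opening: -0.0
grasp_force: 5.3
clock: 6.1
eef_pos: [537.4, -60.1, 71.7]
tcp_rot: [-3.139, -0.0, 1.693]
contact_force: [-0.2, 0.2, -0.5]
clock: 6.4
eef_pos: [536.0, -43.3, 72.4]
tcp_rot: [-3.141, 0.0, 1.695]
contact_force: [-0.8, 0.4, 0.3]
n 37 axis to green -54.3 skew deg vs band 1.14 tip -62.8 tip-axis -8.4 z 72.4
```

```bash
python3 -m crank '[[0,0,0.007,0,0,0,1],[0,0,0.01,0,0,0,1],[0,0,0.01,0,0,0,1],[-0.006,0,0.01,0,0,0,1],[-0.014,0,0.01,0,0,0,1]]'|grep -A3 clock; python3 -m crank '[[-0.008,0,0,0,0,0,1],[-0.014,0,0,0,0,0,1],[-0.018,0,0,0,0,0,1],[-0.018,0,0,0,0,0,1],[-0.018,0,-0.01,0,0,0,1]]'>/dev/null;python3 -m crank '[[0.016,0,0,0,0,0,1],[0.016,0,0,0,0,0,1],[0.016,0,0,0,0,0,1]]'|grep -A3 clock; python3 w.py
```

```text
clock: 6.95
eef_pos: [538.0, -58.0, 62.9]
tcp_rot: [-3.141, 0.0, 1.694]
contact_force: [-2.1, -0.1, 10.3]
clock: 7.75
eef_pos: [538.0, -59.1, 72.4]
tcp_rot: [-3.141, 0.0, 1.695]
contact_force: [0.1, -0.1, -1.0]
n 37 axis to green -37.9 skew deg vs band 1.18 tip -46.8 tip-axis -8.9 z 72.4
```

```bash
python3 -m crank '[[0,0,0.007,0,0,0,1],[0,0,0.01,0,0,0,1],[0,0,0.01,0,0,0,1],[-0.006,0,0.01,0,0,0,1],[-0.014,0,0.01,0,0,0,1]]'|grep -A3 clock; python3 -m crank '[[-0.008,0,0,0,0,0,1],[-0.014,0,0,0,0,0,1],[-0.018,0,0,0,0,0,1],[-0.018,0,0,0,0,0,1],[-0.018,0,-0.01,0,0,0,1]]'>/dev/null;python3 -m crank '[[0.016,0,0,0,0,0,1],[0.016,0,0,0,0,0,1],[0.016,0,0,0,0,0,1]]'|grep -A3 clock; python3 w.py
```

```text
clock: 8.3
eef_pos: [540.0, -73.9, 62.9]
tcp_rot: [-3.141, 0.0, 1.694]
contact_force: [-2.8, -1.0, 10.1]
clock: 9.1
eef_pos: [540.0, -75.0, 72.4]
tcp_rot: [-3.141, 0.0, 1.695]
contact_force: [0.2, -0.1, -0.6]
n 37 axis to green -22.4 skew deg vs band 1.52 tip -30.8 tip-axis -8.4 z 72.4
```

```bash
python3 -m crank '[[0,0,0.007,0,0,0,1],[0,0,0.01,0,0,0,1],[0,0,0.01,0,0,0,1],[-0.006,0,0.01,0,0,0,1],[-0.014,0,0.01,0,0,0,1]]'|grep -A3 clock; python3 -m crank '[[-0.006,0,0,0,0,0,1],[-0.01,0,0,0,0,0,1],[-0.012,0,0,0,0,0,1],[-0.012,0,0,0,0,0,1],[-0.012,0,-0.01,0,0,0,1]]'>/dev/null;python3 -m crank '[[0.011,0,0,0,0,0,1],[0.011,0,0,0,0,0,1],[0.011,0,0,0,0,0,1]]'|grep -A3 clock; python3 w.py
```

```text
clock: 9.65
eef_pos: [542.0, -89.7, 62.9]
tcp_rot: [-3.141, 0.0, 1.694]
contact_force: [-2.1, 0.5, 9.5]
clock: 10.45
eef_pos: [541.8, -90.0, 72.3]
tcp_rot: [-3.141, -0.0, 1.695]
contact_force: [0.2, 0.4, 0.1]
n 37 axis to green -6.6 skew deg vs band 2.77 tip -15.7 tip-axis -9.1 z 72.3
```

```bash
python3 w.py w3
```

```text
n 37 axis to green -6.5 skew deg vs band 2.88 tip -15.6 tip-axis -9.1 z 72.3
```

View pics/w3.png

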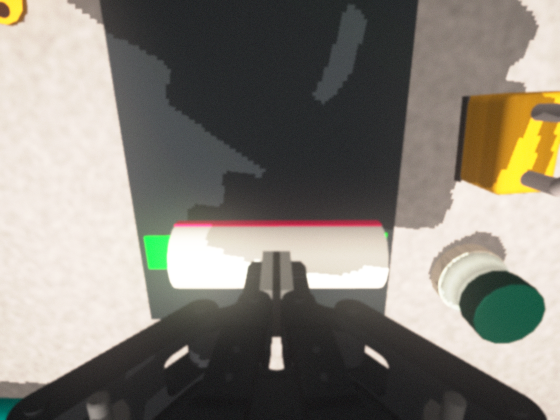

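The bar already lies over the green band (green visible at (157,252)), and the pink line now sits on the upper edge at row 222, which misled the grey threshold. I'll use the brightest channel instead.

```bash
sed -i "s/g=cv2.cvtColor(f\['image'\],cv2.COLOR_RGB2GRAY)/g=f['image'].max(2)/" w.py; python3 w.py
```

```text
n 37 axis to green -9.6 skew deg vs band 1.48 tip -15.5 tip-axis -5.9 z 72.3
```

```bash
python3 -m crank '[[0,0,0.007,0,0,0,1],[0,0,0.01,0,0,0,1],[0,0,0.01,0,0,0,1],[-0.004,0,0.01,0,0,0,1],[-0.009,0,0.01,0,0,0,1]]'|grep -A3 clock; python3 -m crank '[[-0.005,0,0,0,0,0,1],[-0.008,0,0,0,0,0,1],[-0.0095,0,0,0,0,0,1],[-0.0095,0,0,0,0,0,1],[-0.0095,0,-0.01,0,0,0,1]]'>/dev/null;python3 -m crank '[[0,0,0,0,0,0,1],[0,0,0,0,0,0,1]]'|grep -A3 clock; python3 w.py
```

```text
clock: 11.1
eef_pos: [543.2, -99.7, 62.9]
tcp_rot: [-3.141, 0.0, 1.694]
contact_force: [-1.4, -0.5, 10.1]
clock: 11.8
eef_pos: [544.5, -109.0, 72.7]
tcp_rot: [3.141, 0.0, 1.694]
contact_force: [0.1, -0.2, -0.2]
n 37 axis to green 0.5 skew deg vs band 1.30 tip 3.1 tip-axis 2.6 z 72.5
```

Centred on the band. Now I'll raise the hand, draw it back so the top camera can see, and check.

```bash
python3 -m crank '[[0,0,-0.04,0,0,0,1],[0,0,-0.08,0,0,0,1],[0,0,-0.12,0,0,0,1],[0,0,-0.16,0,0,0,1],[0,0,-0.18,0,0,0,1]]'|grep -A3 clock; python3 -m crank '[[-0.04,0,0,0,0,0,1],[-0.08,0,0,0,0,0,1],[-0.12,0,0,0,0,0,1],[-0.16,0,0,0,0,0,1],[-0.2,0,0,0,0,0,1]]'>/dev/null; python3 -m crank '[[-0.04,0,0,0,0,0,1],[-0.08,0,0,0,0,0,1],[-0.12,0,0,0,0,0,1],[-0.16,0,0,0,0,0,1],[-0.2,0,0,0,0,0,1]]' |grep -A3 clock
python3 - <<'E'
from h import *
f=cams.grab_frame('top'); cv2.imwrite('pics/t2.png',f['image'][:,:,::-1])
try: print(rect(f,blob(f,'bar',(300,165,352,255)),24))
except Exception as e: print(e)
E
```

```text
clock: 12.35
eef_pos: [545.5, -109.1, 256.0]
tcp_rot: [3.138, 0.001, 1.694]
contact_force: [1.0, 0.5, 0.1]
clock: 13.35
eef_pos: [593.3, -507.4, 251.9]
tcp_rot: [-3.141, -0.001, 1.694]
contact_force: [0.2, -0.3, 0.3]
[ 548.5 -107.6  123.2   39.4    7.3]
```

View pics/t2.png

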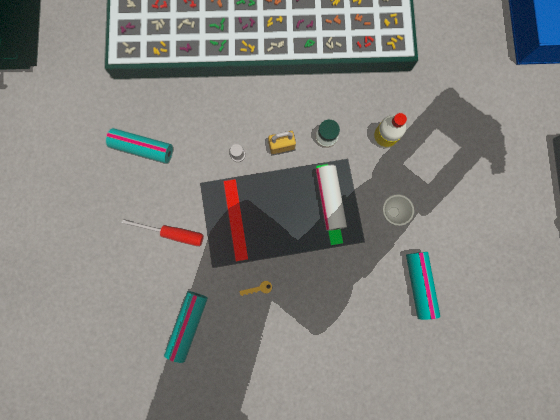

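The bar lies on the green band at (331,197), about 2 mm from its centre line and about 1° from parallel. Everything else is where it was, and the hand is clear.

```bash
python3 -c "
from rig import sign_off; print(sign_off())"
```

```text
the job is handed in; nothing more can be done
None
```

The bar was rolled from its top to rest on the green band, about 2 mm off its centre line and 1° from parallel; nothing else on the bench moved, the hand is clear, and the job is handed in at about 13.5 s, with one stray in-air move on the approach that touched nothing.

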